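# Make up two craft kits in their trays

## Robot

A 7-joint arm with a two-finger parallel gripper is mounted at the origin on the work surface. World frame = base frame: x ahead of the robot, y to its left, z up, the work surface at z = 0. Lengths are in m, angles in rad, forces in N, time in s.
With the tool pointing down it reaches from about 0.4 to 0.85 m from the base axis. Payload 10.4 kg.
Tool frame: the origin (TCP) lies at the very end of the fingers, on their centre line; the grasp point (between the pads) lies 19 mm behind it; z points along the fingers, y is the line along which they close (so a half turn about z gives the same grasp; the last joint's range is limited). The gripper opens to 85 mm and grips with 20 to 120 N. Pads are 22 mm wide; open, the fingers measure 114 mm over their backs; the gripper's body (76 mm by 85 mm) begins 54 mm behind the grasp point. The pads swing forward as they close: fully open they stand 13 mm farther back than shut.
Start: joints at [1.261, 0.332, -0.065, 1.46, 0.022, 1.35, -0.088], TCP at [0.177, -0.599, 0.231] pointing down, gripper open.
Joint ranges: [-2.6, 2.6], [-0.5, 2.12], [-1.47, 1.34], [0.16, 2.42], [-1.27, 4.41], [0.06, 2.06], [-2.6, 2.6]. Speed limits (rad/s): [2.22, 2.22, 2.79, 2.79, 3.14, 3.14, 3.14].

## Interface

Orientations are given as a unit quaternion [x, y, z, w].
In Python, from workcell import manip, optics gives the robot as it stands.
- The arm moves only by the tool jog_arm, never from a script. Its arguments are lists of equal length, an entry for each row: "dr": the turn, a rotation vector about the tool's x, y, z normalised to -1 to 1, where 1 is 4 degrees, a list of three; "translation": the shift along the tool's x, y, z normalised to -1 to 1, where 1 is 0.025 m, a list of three; "jaw": the opening, from 0 (shut) to 1 (fully open). A call has 1 to 10 rows; each row shifts and turns the commanded pose from where the row before left it, along the tool's axes as they then stand; what a row does not reach is not made up. A row lasts 1/10 s, in which the tool goes at most 50 mm and 8.59 degrees, less where a joint would pass 70% of its speed; a pose out of reach is approached as far as the arm can. A call with a number of a shift or a turn outside -1 to 1 is refused whole. A call with a gripper value outside its range is refused whole. The fingers move at their own pace and stop on an object; "squeeze" is the grip in N (left out, the last holds). Time passes only in rows, so rows that do not move let the fingers close. It gives the time, the measured TCP pose, the force, the opening and the grip force at its end, in the units of the state.
- manip.get_obs(): the state, without advancing time (a new reading comes with each control period).
- optics.camera(name): name is "scene" or "top"; returns a dict with "color" (384x512x3 uint8, red, green, blue), "mtx" (3x3 intrinsics, pixels), "R" (3x3) and "t" (3): a world point X has camera coordinates R X + t. Camera axes: x right, y down, z forward; pixel columns grow to the right and rows downward; lengths in m; the calibration is good to about 2 mm. A picture is of the moment at which its call begins. There is no depth.
- manip.hand_in(): hands the job in; it is judged then, once.
The state is a dict: "clock": time; "joint_pos": joint angles; "joint_velocities": joint speeds; "tau": joint torques, N m; "position": TCP position; "ee_rot": TCP orientation; "ft_force": force on the tool from outside, world axes, zero at the start; "torque": the same for the moment, N m; "grip_width": opening from 0.0 (shut) to 1.0 (fully open); "grasp_force": force on a finger pad.
Only numpy, scipy, OpenCV 4.12 (cv2) and the standard library are available. Lean on these libraries where they do the work, as an engineer would, in place of code of your own. Each camera call takes 0.05 s, during which the arm holds its last target. There are 200 camera calls.

## Task

Make up the two kits, each thing sitting down on the tray's floor inside its pocket: in the yellow tray, the pine block flat and lengthways in the long trough and the blue paint upright in the pocket with the black floor. In the white tray, the screwdriver lengthways in the long trough, the tin of pins lid up in the plain pocket and the green paint upright in the pocket with the black floor. Leave the pink paint, the rasp and the glue jar (already packed in the yellow tray) where they are.

Things in the scene. Friction and masses are not known exactly. Their poses are not given: they have to be found in the camera images.
- yellow_tray: yellow tray, fixed, 160 (x) x 128 (y) x 14 mm high; walls and floor 4 mm thick. Origin: centre of underside, z up. Three pockets, inner walls as high as the rim: long trough along the +y side, inside 152 x 56, centre (0, +32) mm; pocket with BLACK floor, inside 74 x 60, centre (+39, -30); plain pocket (yellow floor), same size, centre (-39, -30). The glue jar stands in its plain pocket.
- white_tray: white tray, fixed, 160 (x) x 128 (y) x 14 mm high; walls and floor 4 mm thick. Origin: centre of underside, z up. Three pockets, inner walls as high as the rim: long trough along the +y side, inside 152 x 56, centre (0, +32) mm; pocket with BLACK floor, inside 74 x 60, centre (+39, -30); plain pocket (white floor), same size, centre (-39, -30). Empty at the start.
- blue_paint: blue paint bottle, upright, 92 mm tall, round, 38 mm diameter up to 62 mm, then a shoulder to a blue cap 26 mm in diameter (72 to 92 mm), white label band, about 0.11 kg. Origin: centre of its underside, z up along the bottle. Stands loose on the table.
- green_paint: green paint bottle, upright, 92 mm tall, round, 38 mm diameter up to 62 mm, then a shoulder to a green cap 26 mm in diameter (72 to 92 mm), white label band, about 0.11 kg. Origin: centre of its underside, z up along the bottle. Stands loose on the table.
- pine_block: plain pale wooden block, 90 (x) x 34 (y) x 30 (z) mm, about 0.06 kg, lying loose on the table. Origin: centre of its underside, x along its length.
- pin_tin: small round tin of pins, silver with a red lid, 42 mm diameter, 38 mm tall, about 0.12 kg, standing loose on the table. Origin: centre of its underside, z up.
- screwdriver: short screwdriver lying loose, 125 mm long along x, about 0.07 kg: square handle 26 x 26 mm with rounded edges, orange with black butt, from x = -62.5 to +7.5 mm; steel shaft 7 mm in diameter on the same axis from there to the tip at +62.5. Origin: middle of the whole length, on the axis, so 13 mm above what it lies on; centre of mass near x = -25 mm.
- pink_paint: pink paint bottle, upright, 92 mm tall, round, 38 mm diameter up to 62 mm, then a shoulder to a white cap 26 mm in diameter (72 to 92 mm), white label band, about 0.11 kg. Origin: centre of its underside, z up along the bottle. Stands loose among the stock; belongs to no kit, a bystander.
- glue_jar: small round white glue jar with a purple lid, 42 mm diameter, 38 mm tall, about 0.08 kg, standing loose in the plain pocket of the yellow tray; a bystander. Origin: centre of its underside.
- rasp: wood rasp lying on the table beyond the work, 255 mm long along its y axis (from y = -115 to +140 mm), 22 mm high, dark steel blade, black and yellow handle, about 0.25 kg; a bystander. Origin: under its middle.

How it is judged:
By the outcome, as a careful person would: the job done as asked, in the order asked, and still so for the second after the job is handed in, with the robot touching nothing.
It also fails if it takes over 141 s, if anything falls off the work surface, if the arm or the gripper's body presses on something with over 40 N, if the wrist force passes 120 N, or if a joint passes its speed limit or range.

## Working session

There is one attempt and no reset: what is moved stays moved. The work goes in short steps, Python scripts to look and compute and a tool call to move; the robot and the scene stay as the last step left them, time stands still between calls to the robot, and variables do not carry over. Pictures are saved under pics/ and viewed, at most 14 in all, crops included, and the job is handed in when it is done.

Besides the shell and the picture viewer there is one more tool, called after "Emit:" as name(argument=value, ...), one argument or row to a line, values as JSON. jog_arm: Moves the arm, as the interface text tells. Scaled input: -1 to 1 covers 0.025 m each way for a shift and 4 degrees each way for a turn. Its arguments: {"type":"object","properties":{"dr":{"type":"array","items":{"type":"array","items":{"type":"number"}}},"translation":{"type":"array","items":{"type":"array","items":{"type":"number"}}},"jaw":{"type":"array","items":{"type":"number"}},"squeeze":{"type":"number"}},"required":["dr","translation","jaw"]}

```bash
mkdir -p pics; python3 - <<'E'
from workcell import manip, optics
import cv2
o=manip.get_obs(); print({k:o[k] for k in('clock','position','ee_rot','ft_force','grip_width')})
for n in('scene','top'):
    c=optics.camera(n); print(n,c['mtx'],c['R'],c['t'])
    cv2.imwrite(f'pics/{n}0.png',cv2.resize(c['color'][:,:,::-1],(800,600),interpolation=cv2.INTER_CUBIC))
E
```

```text
{'clock': 0.0, 'position': array([ 0.17669468, -0.59913054,  0.23053628]), 'ee_rot': array([ 9.89733798e-01,  1.42921475e-01, -1.36239702e-04, -6.65043745e-04]), 'ft_force': array([-0.22027693, -0.01229571,  0.0735226 ]), 'grip_width': 0.9993227696042118}
scene [[449.51928671   0.         257.22555079]
 [  0.         449.51928671 186.0368003 ]
 [  0.           0.           1.        ]] [[-0.47736818  0.8785884  -0.01421414]
 [ 0.56163427  0.29263522 -0.7739067 ]
 [-0.67578589 -0.37742159 -0.6331401 ]] [ 0.29924575 -0.2918508   1.73881522]
top [[369.17751929   0.         252.83922211]
 [  0.         369.17751929 195.45422104]
 [  0.           0.           1.        ]] [[ 0.02256403 -0.99974212  0.00255896]
 [-0.98068594 -0.02263121 -0.19427536]
 [ 0.19428318  0.0018741  -0.9809437 ]] [-0.00971626  0.59450082  0.83082341]
```

View pics/scene0.png

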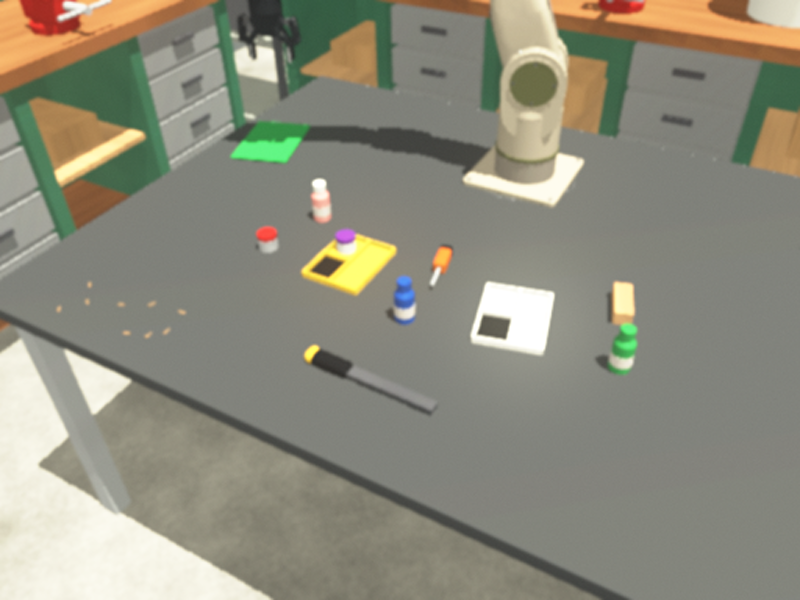

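View pics/top0.png

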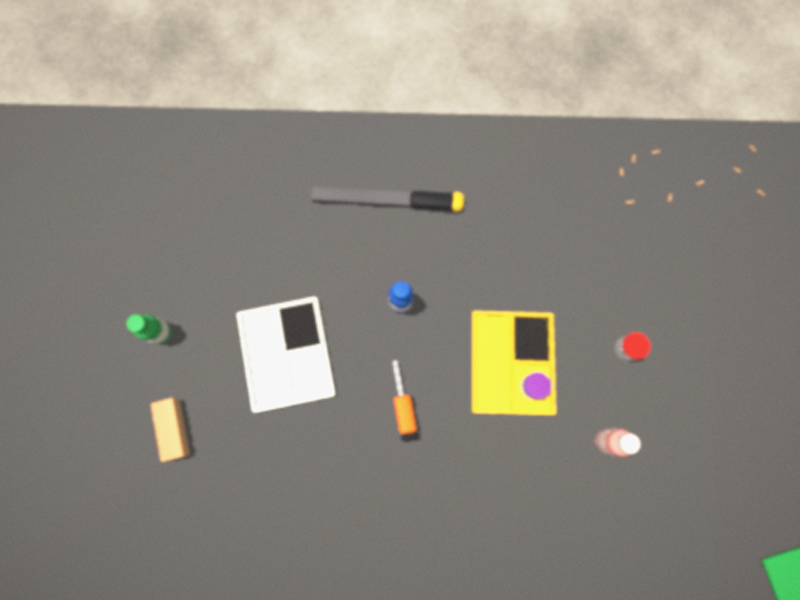

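The scene view shows everything standing. In the top view (800x600), green is at (148,328), pine (169,430), white tray (285,354), blue (401,297), screwdriver (402,400), yellow tray (513,362), tin (635,346) and pink (620,442). Next I'll take enlarged crops.

```bash
python3 - <<'E'
from workcell import optics
import cv2
c=optics.camera('top')['color'][:,:,::-1]
cv2.imwrite('pics/cl.png',cv2.resize(c[180:300,75:275],None,fx=4,fy=4,interpolation=cv2.INTER_CUBIC))
cv2.imwrite('pics/cr.png',cv2.resize(c[180:300,240:440],None,fx=4,fy=4,interpolation=cv2.INTER_CUBIC))
E
```

```text
(no output)
```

View pics/cl.png

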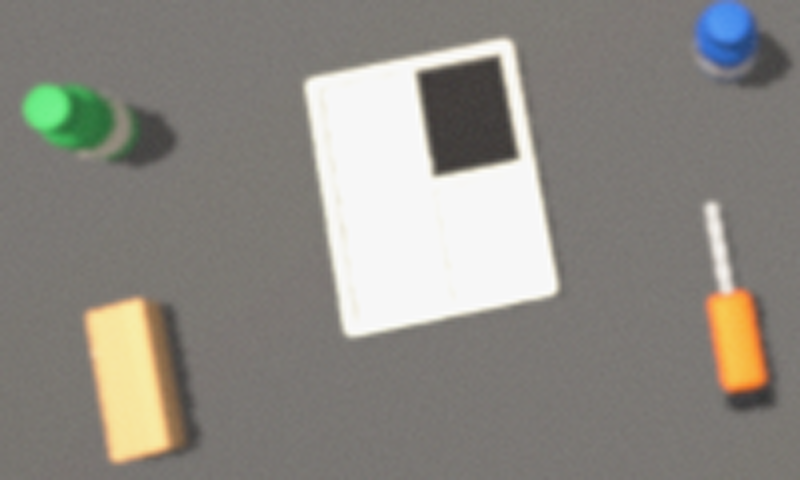

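View pics/cr.png

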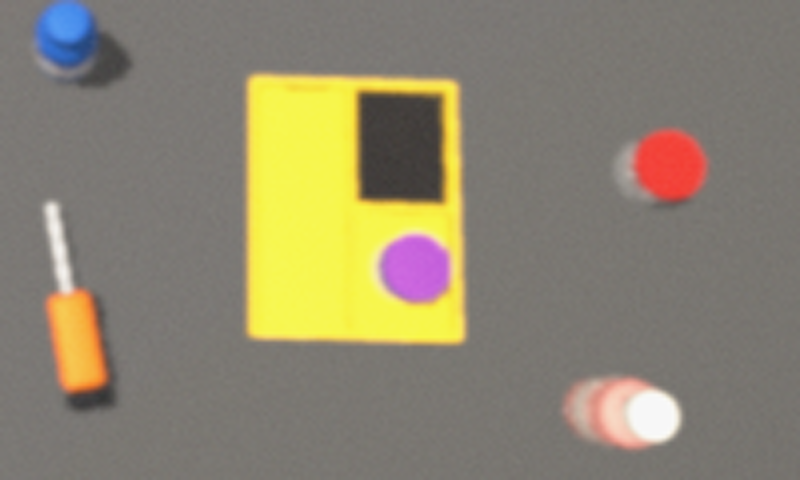

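Crop readings: the tray rim and black-floor corners, block top, caps, lid and screwdriver ends are all clear. I'll convert them to world positions, then check some in the scene view.

```bash
cat > h.py <<'E'
from workcell import manip, optics
import numpy as np
from scipy.spatial.transform import Rotation as Ro
def w(c,uv,z):
    d=c['R'].T@np.linalg.solve(c['mtx'],[uv[0],uv[1],1]); C=-c['R'].T@c['t']
    return (C+d*(z-C[2])/d[2])[:2]
def go(x,y,z,az):
    """tool-frame shift (units of 25mm, after the turn) and turn (units of 4 deg about tool z)"""
    o=manip.get_obs(); R=Ro.from_quat(o['ee_rot']); 
    a=np.radians(az); T=Ro.from_matrix(np.array([[np.cos(a),np.sin(a),0],[np.sin(a),-np.cos(a),0],[0,0,-1]]))
    r=np.degrees((R.inv()*T).as_rotvec())/4
    s=T.inv().apply(np.array([x,y,z])-o['position'])/.025
    print('t',round(o['clock'],1),'pos',o['position'].round(4),'turn',r.round(2),'shift',s.round(2),'rows',round(max(abs(s)),1))
E
python3 - <<'E'
from h import *
c=optics.camera('top')
def L(p,z,off=75): return w(c,((p[0]+.5)/4-.5+off,(p[1]+.5)/4-.5+180),z)
def rect(P,z,off=75):
    q=np.array([L(p,z,off) for p in P]); # order: far-left, far-right, near-right, near-left
    ax=(q[0]-q[3]+q[1]-q[2])/2; ay=(q[0]-q[1]+q[3]-q[2])/2
    return (q.mean(0)*1000).round(1),'az',np.degrees(np.arctan2(ax[1],ax[0])).round(1),np.degrees(np.arctan2(-ay[0],ay[1])).round(1),'len',(np.hypot(*ax)*1000).round(1),(np.hypot(*ay)*1000).round(1)
print('white',rect([(306,80),(512,40),(557,292),(348,335)],.014))
print('wblack',rect([(417,72),(500,57),(519,157),(435,175)],.004))
print('yellow',rect([(249,76),(457,81),(465,342),(248,338)],.014,240))
print('yblack',rect([(359,92),(444,95),(443,202),(358,200)],.004,240))
print('pine',rect([(85,312),(143,298),(165,451),(112,462)],.030))
print('handle',rect([(707,298),(749,292),(767,385),(722,392)],.026))
for n,p,z,o in [('tip',(711,204),.013,75),('butt',(748,404),.013,75),('green',(48,107),.092,75),('blue',(727,22),.092,75),('blue2',(69,22),.092,240),('tin',(671,166),.038,240),('glue',(415,268),.042,240),('pink',(654,416),.092,240)]:
    print(n,(L(p,z,o)*1000).round(1))
s=optics.camera('scene')
for n,p,z in [('green',(627,330),.092),('blue',(404,283),.092),('tin',(267,233),.038)]:
    print('scene',n,(w(s,((p[0]+.5)/1.5625-.5,(p[1]+.5)/1.5625-.5),z)*1000).round(1))
E
```

```text
white (array([522.4, 177.7]), 'az', np.float64(13.1), np.float64(12.7), 'len', np.float64(161.6), np.float64(130.7))
wblack (array([568.4, 158.8]), 'az', np.float64(13.3), np.float64(12.7), 'len', np.float64(66.7), np.float64(53.7))
yellow (array([ 516.7, -185.5]), 'az', np.float64(-0.2), np.float64(0.1), 'len', np.float64(162.4), np.float64(131.9))
yblack (array([ 556.5, -217.5]), 'az', np.float64(-1.9), np.float64(-0.4), 'len', np.float64(68.7), np.float64(53.8))
pine (array([399.8, 349. ]), 'az', np.float64(14.9), np.float64(14.0), 'len', np.float64(90.8), np.float64(33.3))
handle (array([430.6, -14. ]), 'az', np.float64(11.3), np.float64(9.6), 'len', np.float64(56.2), np.float64(26.5))
tip [514.4   3.1]
butt [393.7 -22.1]
green [553.5 385.3]
blue [612.6  -3.9]
blue2 [612.6  -5.1]
tin [ 543.6 -373.5]
glue [ 478.2 -215.2]
pink [ 396.7 -333.2]
scene green [559.6 386.3]
scene blue [620.2   1.5]
scene tin [ 545.9 -368.7]
```

```bash
python3 -c "
from h import *
go(.48,-.25,.18,14.5)
go(.40,.349,.14,14.5)"
```

```text
t 0.2 pos [ 0.1767 -0.5993  0.2309] turn [-0.01  0.    0.48] shift [ 15.24 -10.49   2.04] rows 15.2
t 0.2 pos [ 0.1767 -0.5993  0.2309] turn [-0.01  0.    0.48] shift [ 18.14 -34.49   3.64] rows 34.5
```

Emit:
jog_arm(
  dr=[
    [0,0,0.48],
    [0,0,0],
    [0,0,0],
    [0,0,0],
    [0,0,0],
    [0,0,0],
    [0,0,0],
    [0,0,0],
    [0,0,0],
    [0,0,0],
  ],
  translation=[
    [0.95,-0.66,0.13],
    [0.95,-0.66,0.13],
    [0.95,-0.66,0.13],
    [0.95,-0.66,0.13],
    [0.95,-0.66,0.13],
    [0.95,-0.66,0.13],
    [0.95,-0.66,0.13],
    [0.95,-0.66,0.13],
    [0.95,-0.66,0.13],
    [0.95,-0.66,0.13],
  ],
  jaw=[0.8,0.8,0.8,0.8,0.8,0.8,0.8,0.8,0.8,0.8],
  squeeze=30,
)

```text
clock: 1.25
position: [0.3652, -0.3786, 0.1987]
ee_rot: [0.992, 0.126, 0.0, 0.0]
ft_force: [0.3, 0.5, -0.5]
grip_width: 0.8
grasp_force: 0.0
```

Emit:
jog_arm(
  dr=[
    [0,0,0],
    [0,0,0],
    [0,0,0],
    [0,0,0],
    [0,0,0],
    [0,0,0],
    [0,0,0],
    [0,0,0],
    [0,0,0],
    [0,0,0],
  ],
  translation=[
    [0.95,-0.66,0.13],
    [0.95,-0.66,0.13],
    [0.95,-0.66,0.13],
    [0.95,-0.66,0.13],
    [0.95,-0.66,0.13],
    [0.95,-0.66,0.13],
    [0.12,-1,0.07],
    [0.12,-1,0.07],
    [0.12,-1,0.07],
    [0.12,-1,0.07],
  ],
  jaw=[0.7,0.7,0.7,0.7,0.7,0.7,0.7,0.7,0.7,0.7],
)

```text
clock: 2.25
position: [0.4641, -0.1472, 0.1722]
ee_rot: [0.992, 0.126, -0.0, 0.0]
ft_force: [0.5, -0.6, 1.2]
grip_width: 0.699
grasp_force: 0.0
```

Emit:
jog_arm(
  dr=[
    [0,0,0],
    [0,0,0],
    [0,0,0],
    [0,0,0],
    [0,0,0],
    [0,0,0],
    [0,0,0],
    [0,0,0],
    [0,0,0],
    [0,0,0],
  ],
  translation=[
    [0.12,-1,0.07],
    [0.12,-1,0.07],
    [0.12,-1,0.07],
    [0.12,-1,0.07],
    [0.12,-1,0.07],
    [0.12,-1,0.07],
    [0.12,-1,0.07],
    [0.12,-1,0.07],
    [0.12,-1,0.07],
    [0.12,-1,0.07],
  ],
  jaw=[0.65,0.65,0.65,0.65,0.65,0.65,0.65,0.65,0.65,0.65],
)

```text
clock: 3.25
position: [0.4305, 0.1022, 0.1548]
ee_rot: [0.992, 0.126, 0.0, 0.0]
ft_force: [0.7, -0.0, -0.6]
grip_width: 0.655
grasp_force: 0.0
```

Emit:
jog_arm(
  dr=[
    [0,0,0],
    [0,0,0],
    [0,0,0],
    [0,0,0],
    [0,0,0],
    [0,0,0],
    [0,0,0],
    [0,0,0],
    [0,0,0],
    [0,0,0],
  ],
  translation=[
    [0.12,-1,0.07],
    [0.12,-1,0.07],
    [0.12,-1,0.07],
    [0.12,-1,0.07],
    [0.12,-1,0.07],
    [0.12,-1,0.07],
    [0.12,-1,0.07],
    [0.12,-1,0.07],
    [0.12,-1,0.07],
    [0.12,-1,0.07],
  ],
  jaw=[0.65,0.65,0.65,0.65,0.65,0.65,0.65,0.65,0.65,0.65],
)

```text
clock: 4.25
position: [0.397, 0.3517, 0.1372]
ee_rot: [0.992, 0.126, 0.0, 0.0]
ft_force: [-0.2, 0.4, -0.0]
grip_width: 0.653
grasp_force: 0.0
```

```bash
python3 -c "
from h import *
go(.40,.349,.014,14.5); o=manip.get_obs();print(o['grip_width'],o['joint_pos'].round(2))"
```

```text
t 4.2 pos [0.397  0.3517 0.1372] turn [ 0. -0. -0.] shift [0.09 0.13 4.93] rows 4.9
0.652931262594754 [-0.05  0.32 -0.88  1.79  0.27  1.15 -2.33]
```

Emit:
jog_arm(
  dr=[
    [0,0,0],
    [0,0,0],
    [0,0,0],
    [0,0,0],
    [0,0,0],
    [0,0,0],
    [0,0,0],
    [0,0,0],
    [0,0,0],
    [0,0,0],
  ],
  translation=[
    [0.09,0.13,1],
    [0,0,1],
    [0,0,1],
    [0,0,1],
    [0,0,0.6],
    [0,0,0.4],
    [0,0,0],
    [0,0,0],
    [0,0,0],
    [0,0,0],
  ],
  jaw=[0.65,0.65,0.65,0.65,0.65,0.65,0.2,0.2,0.2,0.2],
)

```text
clock: 5.25
position: [0.4006, 0.3485, 0.013]
ee_rot: [0.992, 0.126, 0.001, -0.0]
ft_force: [-0.9, 0.8, -0.3]
grip_width: 0.39
grasp_force: 30.1
```

Emit:
jog_arm(
  dr=[
    [0,0,0],
    [0,0,0],
    [0,0,0],
  ],
  translation=[
    [0,0,0],
    [0,0,0],
    [0,0,0],
  ],
  jaw=[0.2,0.2,0.2],
)

```text
clock: 5.55
position: [0.4004, 0.3483, 0.0127]
ee_rot: [0.992, 0.126, 0.0, 0.0]
ft_force: [-0.3, -1.3, 5.2]
grip_width: 0.392
grasp_force: 30.8
```

```bash
python3 -c "
from h import *
import cv2
c=optics.camera('top')['color'][:,:,::-1];cv2.imwrite('pics/g1.png',cv2.resize(c[220:320,60:200],None,fx=4,fy=4))"
```

```text
(no output)
```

View pics/g1.png

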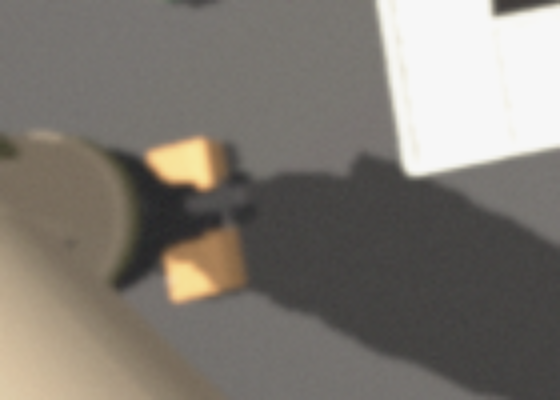

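The block is gripped across its middle, with both ends showing at about (190,160) and (205,265) and an opening of 33 mm. I'll carry it over to the yellow trough.

```bash
python3 -c "
from h import *
go(.40,.348,.10,-.3)
go(.532,-.151,.10,-.3)"
```

```text
t 5.6 pos [0.4004 0.3483 0.0127] turn [ 0.   -0.01  3.7 ] shift [-0.02  0.01 -3.49] rows 3.5
t 5.6 pos [0.4004 0.3483 0.0127] turn [ 0.   -0.01  3.7 ] shift [ 5.37 19.94 -3.49] rows 19.9
```

Emit:
jog_arm(
  dr=[
    [0,0,0],
    [0,0,0.925],
    [0,0,0.925],
    [0,0,0.925],
    [0,0,0.925],
    [0,0,0],
    [0,0,0],
    [0,0,0],
    [0,0,0],
    [0,0,0],
  ],
  translation=[
    [0,0,-0.87],
    [0,0,-0.87],
    [0,0,-0.87],
    [0,0,-0.87],
    [0,0,0],
    [0.27,1,0],
    [0.27,1,0],
    [0.27,1,0],
    [0.27,1,0],
    [0.27,1,0],
  ],
  jaw=[0.2,0.2,0.2,0.2,0.2,0.2,0.2,0.2,0.2,0.2],
)

```text
clock: 6.6
position: [0.4333, 0.222, 0.0992]
ee_rot: [1.0, -0.002, -0.0, 0.0]
ft_force: [0.1, -0.3, -0.4]
grip_width: 0.391
grasp_force: 30.2
```

Emit:
jog_arm(
  dr=[
    [0,0,0],
    [0,0,0],
    [0,0,0],
    [0,0,0],
    [0,0,0],
    [0,0,0],
    [0,0,0],
    [0,0,0],
    [0,0,0],
    [0,0,0],
  ],
  translation=[
    [0.27,1,0],
    [0.27,1,0],
    [0.27,1,0],
    [0.27,1,0],
    [0.27,1,0],
    [0.27,1,0],
    [0.27,1,0],
    [0.27,1,0],
    [0.27,1,0],
    [0.27,1,0],
  ],
  jaw=[0.2,0.2,0.2,0.2,0.2,0.2,0.2,0.2,0.2,0.2],
)

```text
clock: 7.6
position: [0.4996, -0.0282, 0.0992]
ee_rot: [1.0, -0.002, -0.0, 0.0]
ft_force: [1.2, 0.0, -0.5]
grip_width: 0.392
grasp_force: 30.2
```

Emit:
jog_arm(
  dr=[
    [0,0,0],
    [0,0,0],
    [0,0,0],
    [0,0,0],
    [0,0,0],
    [0,0,0],
    [0,0,0],
  ],
  translation=[
    [0.27,1,0],
    [0.27,1,0],
    [0.27,1,0],
    [0.27,1,0],
    [0.27,0.94,0],
    [0,0,0],
    [0,0,0],
  ],
  jaw=[0.2,0.2,0.2,0.2,0.2,0.2,0.2],
)

```text
clock: 8.3
position: [0.5324, -0.1508, 0.0989]
ee_rot: [1.0, -0.003, -0.0, -0.0]
ft_force: [-0.6, 0.8, -0.8]
grip_width: 0.39
grasp_force: 30.2
```

```bash
python3 -c "
from h import *
go(.532,-.151,.0175,-.3)
import cv2
o=manip.get_obs();print(o['grip_width'],o['ft_force'])
c=optics.camera('top')['color'][:,:,::-1];cv2.imwrite('pics/g2.png',cv2.resize(c[160:310,240:420],None,fx=4,fy=4))"
```

```text
t 8.3 pos [ 0.5324 -0.1508  0.0989] turn [-0.01  0.01 -0.01] shift [-0.02  0.01  3.26] rows 3.3
0.39002924002804357 [-0.64507553  0.77930589 -0.83174723]
```

View pics/g2.png

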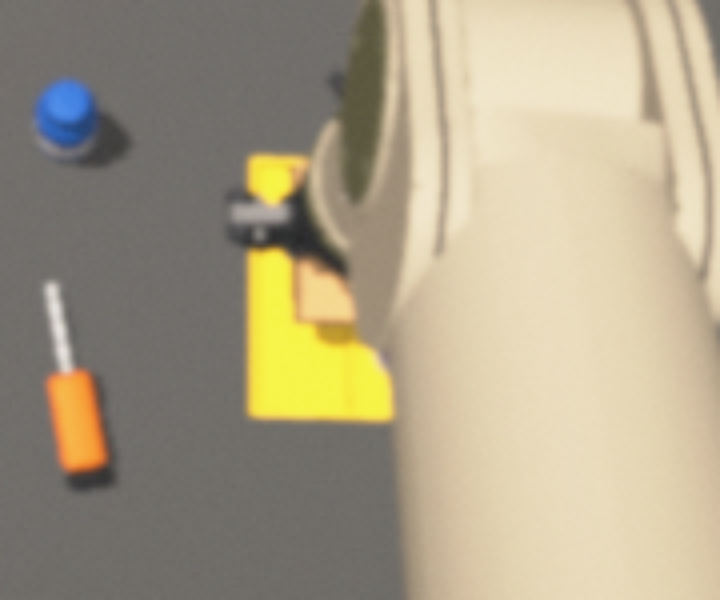

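The block hangs aligned over the trough, near end at about (325,322). Lowering and releasing.

Emit:
jog_arm(
  dr=[
    [0,0,0],
    [0,0,0],
    [0,0,0],
    [0,0,0],
    [0,0,0],
    [0,0,0],
    [0,0,0],
  ],
  translation=[
    [-0.02,0,0.9],
    [0,0,0.9],
    [0,0,0.8],
    [0,0,0.4],
    [0,0,0.2],
    [0,0,0.07],
    [0,0,0],
  ],
  jaw=[0.2,0.2,0.2,0.2,0.2,0.2,0.2],
)

```text
clock: 9.05
position: [0.5326, -0.1508, 0.0182]
ee_rot: [1.0, -0.002, 0.0, 0.0]
ft_force: [0.8, -0.4, -0.5]
grip_width: 0.39
grasp_force: 30.2
```

Emit:
jog_arm(
  dr=[
    [0,0,0],
    [0,0,0],
    [0,0,0],
    [0,0,0],
    [0,0,0],
    [0,0,0],
    [0,0,0],
  ],
  translation=[
    [0,0,0],
    [0,0,0],
    [0,0,0],
    [0,0,-0.5],
    [0,0,-1],
    [0,0,-1],
    [0,0,-1],
  ],
  jaw=[0.5,0.5,0.5,0.5,0.5,0.6,0.7],
)

```text
clock: 9.75
position: [0.5322, -0.1508, 0.1071]
ee_rot: [1.0, -0.002, 0.0, 0.0]
ft_force: [0.0, -0.5, -0.3]
grip_width: 0.701
grasp_force: 0.0
```

```bash
python3 -c "
from h import *
go(.532,-.05,.14,12)
go(.613,-.0045,.14,12)"
```

```text
t 9.8 pos [ 0.5322 -0.1508  0.1071] turn [ 0.   -0.01 -3.07] shift [ 0.83 -3.95 -1.32] rows 3.9
t 9.8 pos [ 0.5322 -0.1508  0.1071] turn [ 0.   -0.01 -3.07] shift [ 4.38 -5.05 -1.32] rows 5.1
```

Emit:
jog_arm(
  dr=[
    [0,0,0],
    [0,0,0],
    [0,0,0],
    [0,0,0],
    [0,0,0],
    [0,0,0],
    [0,0,0],
    [0,0,0],
  ],
  translation=[
    [0.54,-0.975,-0.1],
    [0.54,-0.975,-0.1],
    [0.54,-0.975,-0.1],
    [0.54,-0.975,-0.1],
    [0.54,-0.975,-0.1],
    [0.54,-0.975,-0.1],
    [0,0,0],
    [0,0,0],
  ],
  jaw=[0.8,0.8,0.8,0.8,0.8,0.8,0.8,0.8],
)

```text
clock: 10.55
position: [0.614, -0.0046, 0.1208]
ee_rot: [1.0, -0.002, 0.0, 0.0]
ft_force: [-0.4, -0.6, -0.4]
grip_width: 0.799
grasp_force: 0.0
```

```bash
python3 -c "
from h import *
go(.613,-.0045,.027,-.3)
import cv2
c=optics.camera('top')['color'][:,:,::-1];s=optics.camera('scene')['color'][:,:,::-1]
cv2.imwrite('pics/g3.png',cv2.hconcat([cv2.resize(c[150:300,200:400],(400,300)),cv2.resize(s[110:260,170:370],(400,300))]))"
```

```text
t 10.6 pos [ 0.614  -0.0046  0.1208] turn [ 0.   -0.01  0.02] shift [-0.04 -0.    3.75] rows 3.8
```

View pics/g3.png

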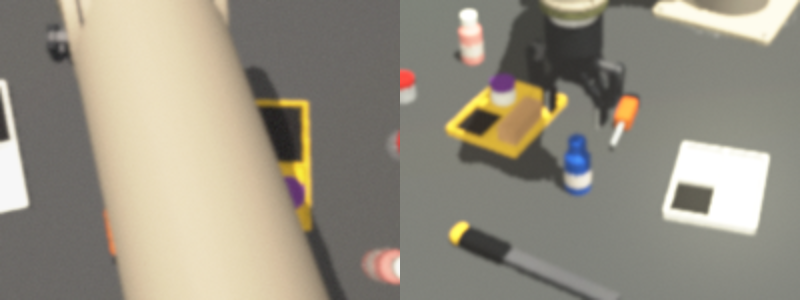

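The scene crop shows the block lying flat in the yellow trough at (520,120), and the gripper above and behind the blue bottle (577,165). Descending on it.

Emit:
jog_arm(
  dr=[
    [0,0,0],
    [0,0,0],
    [0,0,0],
    [0,0,0],
    [0,0,0],
    [0,0,0],
    [0,0,0],
    [0,0,0],
    [0,0,0],
    [0,0,0],
  ],
  translation=[
    [0,0,0.9],
    [0,0,0.9],
    [0,0,0.9],
    [0,0,0.7],
    [0,0,0.35],
    [0,0,0],
    [0,0,0],
    [0,0,0],
    [0,0,0],
    [0,0,0],
  ],
  jaw=[0.8,0.8,0.8,0.8,0.8,0.3,0.3,0.3,0.3,0.3],
)

```text
clock: 11.65
position: [0.6146, -0.005, 0.0273]
ee_rot: [1.0, -0.002, 0.001, 0.0]
ft_force: [0.1, 0.8, 4.5]
grip_width: 0.435
grasp_force: 30.6
```

Emit:
jog_arm(
  dr=[
    [0,0,0],
    [0,0,0],
    [0,0,0],
    [0,0,0],
    [0,0,0],
  ],
  translation=[
    [0,0,0],
    [0,0,-0.6],
    [0,0,-1],
    [0,0,-1],
    [0,0,0],
  ],
  jaw=[0.3,0.3,0.3,0.3,0.3],
)

```text
clock: 12.15
position: [0.616, -0.0048, 0.0958]
ee_rot: [1.0, -0.003, 0.003, 0.0]
ft_force: [1.4, -0.0, -0.9]
grip_width: 0.437
grasp_force: 30.4
```

```bash
python3 -c "
from h import *
go(.555,-.2155,.075,-.3)
import cv2
c=optics.camera('top')['color'][:,:,::-1];s=optics.camera('scene')['color'][:,:,::-1]
cv2.imwrite('pics/g4.png',cv2.hconcat([cv2.resize(c[150:300,200:400],(400,300)),cv2.resize(s[110:260,170:370],(400,300))]))"
```

```text
t 12.2 pos [ 0.616  -0.0048  0.0958] turn [ 0.   -0.08  0.  ] shift [-2.4   8.44  0.83] rows 8.4
```

View pics/g4.png

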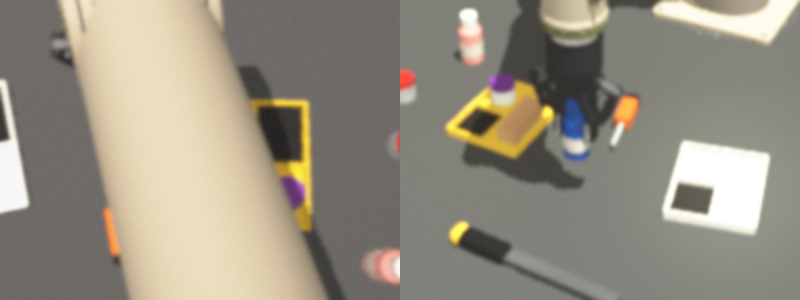

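The blue bottle is held and lifted. Next it goes over to the black pocket and down.

Emit:
jog_arm(
  dr=[
    [0,-0.08,0],
    [0,0,0],
    [0,0,0],
    [0,0,0],
    [0,0,0],
    [0,0,0],
    [0,0,0],
    [0,0,0],
    [0,0,0],
    [0,0,0],
  ],
  translation=[
    [-0.27,0.94,0],
    [-0.27,0.94,0],
    [-0.27,0.94,0],
    [-0.27,0.94,0],
    [-0.27,0.94,0],
    [-0.27,0.94,0],
    [-0.27,0.94,0],
    [-0.27,0.94,0],
    [-0.27,0.92,0],
    [0,0,0],
  ],
  jaw=[0.3,0.3,0.3,0.3,0.3,0.3,0.3,0.3,0.3,0.3],
)

```text
clock: 13.25
position: [0.5497, -0.22, 0.0903]
ee_rot: [1.0, -0.005, -0.004, 0.001]
ft_force: [-0.1, -0.1, -1.2]
grip_width: 0.432
grasp_force: 30.4
```

```bash
python3 -c "
from h import *
go(.555,-.2155,.032,-.3)
import cv2
c=optics.camera('top')['color'][:,:,::-1];s=optics.camera('scene')['color'][:,:,::-1]
cv2.imwrite('pics/g5.png',cv2.hconcat([cv2.resize(c[150:300,240:440],(400,300)),cv2.resize(s[110:260,150:350],(400,300))]))"
```

```text
t 13.2 pos [ 0.5497 -0.22    0.0903] turn [ 0.02  0.12 -0.07] shift [ 0.21 -0.18  2.33] rows 2.3
```

View pics/g5.png

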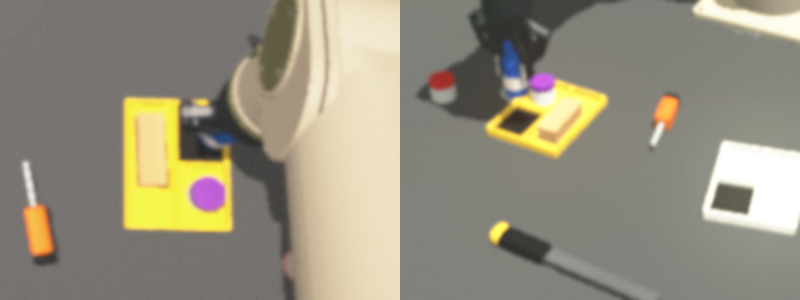

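The top crop shows the block in the trough at (152,150) and the blue bottle over the black pocket. I'll correct the small pose error before lowering.

Emit:
jog_arm(
  dr=[
    [0,0.12,-0.07],
    [0,0,0],
    [0,0,0],
    [0,0,0],
  ],
  translation=[
    [0.2,-0.2,0.3],
    [0,0,0.8],
    [0,0,0.5],
    [0,0,0],
  ],
  jaw=[0.3,0.3,0.3,0.3],
)

```text
clock: 13.75
position: [0.5559, -0.2092, 0.0491]
ee_rot: [1.0, 0.001, -0.0, -0.001]
ft_force: [-0.3, 0.0, -0.5]
grip_width: 0.435
grasp_force: 30.4
```

```bash
python3 -c "
from h import *
go(.555,-.2155,.032,-.3)
o=manip.get_obs();print(o['joint_pos'].round(2),o['joint_velocities'].round(2))"
```

```text
t 13.8 pos [ 0.5559 -0.2092  0.0491] turn [-0.03  0.01  0.1 ] shift [-0.04  0.25  0.68] rows 0.7
[ 0.63  0.47 -0.43  1.72  0.22  1.01 -1.45] [ 0.01 -0.03 -0.   -0.03 -0.01  0.03  0.01]
```

Emit:
jog_arm(
  dr=[
    [0,0,0.1],
    [0,0,0],
    [0,0,0],
    [0,0,0],
    [0,0,0],
    [0,0,0],
    [0,0,0],
  ],
  translation=[
    [-0.04,0.25,0],
    [0,0,0.3],
    [0,0,0.25],
    [0,0,0.1],
    [0,0,0],
    [0,0,0],
    [0,0,0],
  ],
  jaw=[0.3,0.3,0.3,0.3,0.3,0.3,0.3],
)

```text
clock: 14.45
position: [0.5564, -0.2171, 0.0356]
ee_rot: [1.0, -0.004, 0.002, 0.0]
ft_force: [-0.0, 0.5, -0.7]
grip_width: 0.431
grasp_force: 30.4
```

Emit:
jog_arm(
  dr=[
    [0,0,0],
    [0,0,0],
    [0,0,0],
    [0,0,0],
    [0,0,0],
    [0,0,0],
    [0,0,0],
    [0,0,0],
    [0,0,0],
  ],
  translation=[
    [0,0,0],
    [0,0,0],
    [0,0,0],
    [0,0,-0.5],
    [0,0,-1],
    [0,0,-1],
    [0,0,-1],
    [0,0,-1],
    [0,0,0],
  ],
  jaw=[0.56,0.56,0.56,0.56,0.56,0.56,0.56,0.56,0.56],
)

```text
clock: 15.35
position: [0.5579, -0.2175, 0.1527]
ee_rot: [1.0, -0.004, 0.004, 0.001]
ft_force: [0.6, 0.8, -0.1]
grip_width: 0.561
grasp_force: 0.0
```

```bash
python3 -c "
from h import *
go(.43,-.0145,.12,11.7)"
```

```text
t 15.3 pos [ 0.5579 -0.2175  0.1527] turn [ 0.05 -0.12 -3.03] shift [-3.36 -8.99  1.31] rows 9.0
```

Emit:
jog_arm(
  dr=[
    [0.05,-0.12,-0.75],
    [0,0,-0.75],
    [0,0,-0.75],
    [0,0,-0.75],
    [0,0,0],
    [0,0,0],
    [0,0,0],
    [0,0,0],
    [0,0,0],
    [0,0,0],
  ],
  translation=[
    [0,0,0],
    [0,0,0],
    [0,0,0],
    [0,0,0],
    [-0.37,-1,0.1],
    [-0.37,-1,0.15],
    [-0.37,-1,0.15],
    [-0.37,-1,0.15],
    [-0.37,-1,0.15],
    [-0.37,-1,0.15],
  ],
  jaw=[0.56,0.56,0.56,0.56,0.56,0.56,0.56,0.56,0.56,0.56],
)

```text
clock: 16.35
position: [0.4705, -0.0803, 0.1275]
ee_rot: [0.995, 0.101, -0.003, -0.002]
ft_force: [-0.1, -0.3, 0.5]
grip_width: 0.56
grasp_force: 0.0
```

Emit:
jog_arm(
  dr=[
    [0,0,0],
    [0,0,0],
    [0,0,0],
    [0,0,0],
    [0,0,0],
  ],
  translation=[
    [-0.37,-1,0.15],
    [-0.37,-1,0.15],
    [-0.37,-1,0.15],
    [0,0,0],
    [0,0,0],
  ],
  jaw=[0.56,0.56,0.56,0.56,0.56],
)

```text
clock: 16.85
position: [0.429, -0.0133, 0.117]
ee_rot: [0.995, 0.101, -0.002, -0.002]
ft_force: [-0.3, -0.6, 1.0]
grip_width: 0.56
grasp_force: 0.0
```

```bash
python3 -c "
from h import *
go(.43,-.0145,.010,11.7)
import cv2
c=optics.camera('top')['color'][:,:,::-1];s=optics.camera('scene')['color'][:,:,::-1]
cv2.imwrite('pics/g6.png',cv2.hconcat([cv2.resize(c[150:300,220:420],(400,300)),cv2.resize(s[110:260,150:350],(400,300))]))"
```

```text
t 16.9 pos [ 0.429  -0.0133  0.117 ] turn [-0.05  0.06 -0.01] shift [0.03 0.06 4.28] rows 4.3
```

View pics/g6.png

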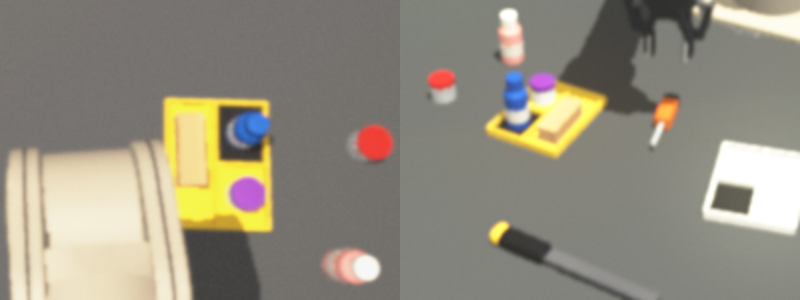

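The yellow kit is complete: blue upright on the black floor and the block flat. Descending on the screwdriver handle.

Emit:
jog_arm(
  dr=[
    [-0.05,0.06,0],
    [0,0,0],
    [0,0,0],
    [0,0,0],
    [0,0,0],
    [0,0,0],
    [0,0,0],
    [0,0,0],
    [0,0,0],
    [0,0,0],
  ],
  translation=[
    [0.03,0.06,0.9],
    [0,0,1],
    [0,0,1],
    [0,0,0.85],
    [0,0,0.4],
    [0,0,0.1],
    [0,0,0],
    [0,0,0],
    [0,0,0],
    [0,0,0],
  ],
  jaw=[0.56,0.56,0.56,0.56,0.56,0.56,0.56,0.1,0.1,0.1],
)

```text
clock: 17.95
position: [0.4306, -0.0146, 0.0115]
ee_rot: [0.995, 0.101, 0.0, -0.0]
ft_force: [-1.3, 0.5, 7.5]
grip_width: 0.296
grasp_force: 30.3
```

Emit:
jog_arm(
  dr=[
    [0,0,0],
    [0,0,0],
    [0,0,0],
    [0,0,0],
  ],
  translation=[
    [0,0,0],
    [0,0,0],
    [0,0,0],
    [0,0,0],
  ],
  jaw=[0.1,0.1,0.1,0.1],
)

```text
clock: 18.35
position: [0.4306, -0.0146, 0.0115]
ee_rot: [0.995, 0.101, 0.001, 0.0]
ft_force: [-0.9, -0.2, 7.0]
grip_width: 0.298
grasp_force: 30.3
```

```bash
python3 -c "
from h import *
a=np.radians(12.9);M=np.array([[np.cos(a),-np.sin(a)],[np.sin(a),np.cos(a)]]);T=np.array([.5224,.1777])
for n,p in dict(scr=(-.025,.034),tin=(-.039,-.033),green=(.039,-.031)).items(): print(n,(T+M@p).round(4))
p=T+M@(-.025,.034)
go(.43,-.0145,.08,12.9)
go(*p,.08,12.9)"
```

```text
scr [0.4904 0.2053]
tin [0.4918 0.1368]
green [0.5673 0.1562]
t 18.4 pos [ 0.4306 -0.0146  0.0115] turn [ 0.   -0.01 -0.33] shift [-0.02 -0.01 -2.74] rows 2.7
t 18.4 pos [ 0.4306 -0.0146  0.0115] turn [ 0.   -0.01 -0.33] shift [ 4.29 -8.04 -2.74] rows 8.0
```

Emit:
jog_arm(
  dr=[
    [0,0,0],
    [0,0,-0.33],
    [0,0,0],
    [0,0,0],
    [0,0,0],
    [0,0,0],
    [0,0,0],
    [0,0,0],
    [0,0,0],
    [0,0,0],
  ],
  translation=[
    [0,0,-0.9],
    [0,0,-0.9],
    [0.48,-0.89,-0.9],
    [0.48,-0.89,0],
    [0.48,-0.89,0],
    [0.48,-0.89,0],
    [0.48,-0.89,0],
    [0.48,-0.89,0],
    [0.48,-0.89,0],
    [0.48,-0.89,0],
  ],
  jaw=[0.1,0.1,0.1,0.1,0.1,0.1,0.1,0.1,0.1,0.1],
)

```text
clock: 19.35
position: [0.484, 0.1813, 0.0784]
ee_rot: [0.994, 0.112, -0.0, -0.0]
ft_force: [0.4, -0.3, -0.3]
grip_width: 0.299
grasp_force: 29.9
```

Emit:
jog_arm(
  dr=[
    [0,0,0],
    [0,0,0],
    [0,0,0],
    [0,0,0],
  ],
  translation=[
    [0.45,-0.89,0],
    [0,0,0],
    [0,0,0],
    [0,0,0],
  ],
  jaw=[0.1,0.1,0.1,0.1],
)

```text
clock: 19.75
position: [0.4896, 0.2036, 0.0781]
ee_rot: [0.994, 0.112, -0.0, 0.0]
ft_force: [-0.6, 0.2, -0.5]
grip_width: 0.294
grasp_force: 29.9
```

```bash
python3 -c "
from h import *
go(.4904,.2053,.016,12.9)
import cv2
c=optics.camera('top')['color'][:,:,::-1];s=optics.camera('scene')['color'][:,:,::-1]
cv2.imwrite('pics/g7.png',cv2.hconcat([cv2.resize(c[160:310,80:280],(400,300)),cv2.resize(s[110:260,240:440],(400,300))]))"
```

```text
t 19.8 pos [0.4896 0.2036 0.0781] turn [-0.    0.01 -0.01] shift [ 0.05 -0.06  2.48] rows 2.5
```

View pics/g7.png

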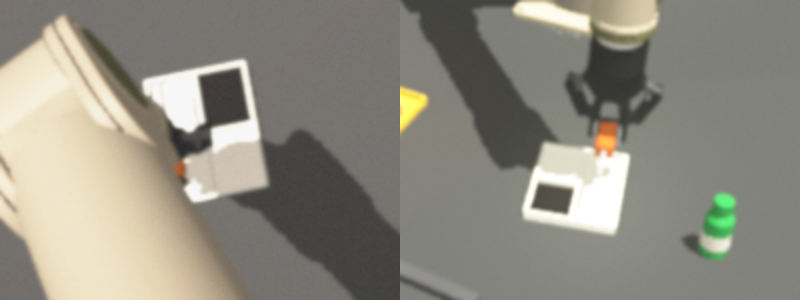

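The screwdriver hangs level over the trough, shaft pointing along it. Lowering and releasing.

Emit:
jog_arm(
  dr=[
    [0,0,0],
    [0,0,0],
    [0,0,0],
    [0,0,0],
    [0,0,0],
    [0,0,0],
    [0,0,0],
    [0,0,0],
  ],
  translation=[
    [0.05,-0.06,0.7],
    [0,0,0.8],
    [0,0,0.6],
    [0,0,0.25],
    [0,0,0.1],
    [0,0,0.04],
    [0,0,0],
    [0,0,0],
  ],
  jaw=[0.1,0.1,0.1,0.1,0.1,0.1,0.1,0.1],
)

```text
clock: 20.65
position: [0.4908, 0.2066, 0.0164]
ee_rot: [0.994, 0.112, 0.0, -0.0]
ft_force: [-0.8, -1.2, -1.2]
grip_width: 0.296
grasp_force: 29.9
```

Emit:
jog_arm(
  dr=[
    [0,0,0],
    [0,0,0],
    [0,0,0],
    [0,0,0],
    [0,0,0],
    [0,0,0],
    [0,0,0],
    [0,0,0],
    [0,0,0],
  ],
  translation=[
    [0,0,0],
    [0,0,0],
    [0,0,0],
    [0,0,-0.5],
    [0,0,-1],
    [0,0,-1],
    [0,0,-1],
    [0,0,-1],
    [0,0,0],
  ],
  jaw=[0.42,0.42,0.42,0.42,0.42,0.5,0.65,0.7,0.7],
)

```text
clock: 21.55
position: [0.4922, 0.2075, 0.1325]
ee_rot: [0.994, 0.113, 0.003, -0.001]
ft_force: [0.4, 1.5, -0.1]
grip_width: 0.7
grasp_force: 0.0
```

```bash
python3 -c "
from h import *
go(.47,-.10,.14,12.9)
go(.5436,-.3725,.14,12.9)"
```

```text
t 21.6 pos [0.4922 0.2075 0.1325] turn [-0.02 -0.07  0.01] shift [-3.61 11.79 -0.3 ] rows 11.8
t 21.6 pos [0.4922 0.2075 0.1325] turn [-0.02 -0.07  0.01] shift [-3.18 23.07 -0.3 ] rows 23.1
```

Emit:
jog_arm(
  dr=[
    [0,-0.07,0],
    [0,0,0],
    [0,0,0],
    [0,0,0],
    [0,0,0],
    [0,0,0],
    [0,0,0],
    [0,0,0],
    [0,0,0],
    [0,0,0],
  ],
  translation=[
    [-0.3,0.98,-0.03],
    [-0.3,0.98,-0.03],
    [-0.3,0.98,-0.03],
    [-0.3,0.98,-0.03],
    [-0.3,0.98,-0.03],
    [-0.3,0.98,-0.03],
    [-0.3,0.98,-0.03],
    [-0.3,0.98,-0.03],
    [-0.3,0.98,-0.03],
    [-0.3,0.98,-0.03],
  ],
  jaw=[0.7,0.7,0.7,0.7,0.7,0.7,0.7,0.7,0.7,0.7],
)

```text
clock: 22.55
position: [0.4719, -0.0501, 0.1362]
ee_rot: [0.994, 0.113, -0.003, -0.0]
ft_force: [0.6, 0.2, 0.5]
grip_width: 0.704
grasp_force: 0.0
```

Emit:
jog_arm(
  dr=[
    [0,0,0],
    [0,0,0],
    [0,0,0],
    [0,0,0],
    [0,0,0],
    [0,0,0],
    [0,0,0],
    [0,0,0],
    [0,0,0],
    [0,0,0],
  ],
  translation=[
    [-0.3,0.98,0],
    [-0.3,0.98,0],
    [0.04,0.98,0],
    [0.04,0.98,0],
    [0.04,0.98,0],
    [0.04,0.98,0],
    [0.04,0.98,0],
    [0.04,0.98,0],
    [0.04,0.98,0],
    [0.04,0.98,0],
  ],
  jaw=[0.75,0.75,0.75,0.75,0.75,0.75,0.75,0.75,0.75,0.75],
)

```text
clock: 23.55
position: [0.5202, -0.2903, 0.1359]
ee_rot: [0.994, 0.113, -0.003, -0.0]
ft_force: [1.3, -0.7, 0.8]
grip_width: 0.751
grasp_force: 0.0
```

Emit:
jog_arm(
  dr=[
    [0,0,0],
    [0,0,0],
    [0,0,0],
    [0,0,0],
    [0,0,0],
    [0,0,0],
  ],
  translation=[
    [0.04,0.98,0],
    [0.04,0.98,0],
    [0.04,0.98,0],
    [0.04,0.5,0],
    [0,0,0],
    [0,0,0],
  ],
  jaw=[0.8,0.8,0.8,0.8,0.8,0.8],
)

```text
clock: 24.15
position: [0.5434, -0.3712, 0.1356]
ee_rot: [0.994, 0.113, -0.003, -0.001]
ft_force: [-0.4, 0.8, 0.4]
grip_width: 0.802
grasp_force: 0.0
```

```bash
python3 -c "
from h import *
go(.5436,-.3725,.0115,12.9)
import cv2
c=optics.camera('top')['color'][:,:,::-1];s=optics.camera('scene')['color'][:,:,::-1]
cv2.imwrite('pics/g8.png',cv2.vconcat([cv2.hconcat([cv2.resize(c[160:310,80:280],(400,300)),cv2.resize(s[150:300,270:470],(400,300))]),cv2.hconcat([cv2.resize(c[160:310,280:480],(400,300)),cv2.resize(s[90:240,110:310],(400,300))])]))"
```

```text
t 24.1 pos [ 0.5434 -0.3712  0.1356] turn [-0.03  0.08  0.02] shift [-0.    0.05  4.96] rows 5.0
```

View pics/g8.png

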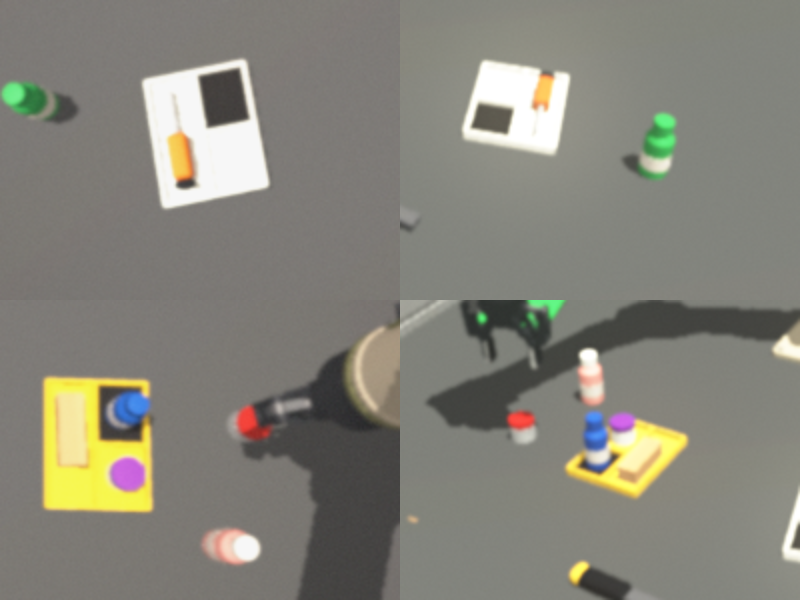

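The screwdriver lies in the white trough from tip (174,95) to butt (185,186). The gripper is above the tin at (250,425), and the yellow kit is intact. Descending on the tin.

Emit:
jog_arm(
  dr=[
    [-0.03,0.08,0],
    [0,0,0],
    [0,0,0],
    [0,0,0],
    [0,0,0],
    [0,0,0],
    [0,0,0],
    [0,0,0],
    [0,0,0],
    [0,0,0],
  ],
  translation=[
    [0,0.05,1],
    [0,0,1],
    [0,0,1],
    [0,0,1],
    [0,0,0.6],
    [0,0,0.36],
    [0,0,0],
    [0,0,0],
    [0,0,0],
    [0,0,0],
  ],
  jaw=[0.8,0.8,0.8,0.8,0.8,0.8,0.8,0.3,0.3,0.3],
)

```text
clock: 25.25
position: [0.5443, -0.3744, 0.0133]
ee_rot: [0.994, 0.112, 0.001, 0.001]
ft_force: [0.3, 1.0, 5.7]
grip_width: 0.478
grasp_force: 30.8
```

Emit:
jog_arm(
  dr=[
    [0,0,0],
    [0,0,0],
    [0,0,0],
    [0,0,0],
  ],
  translation=[
    [0,0,0],
    [0,0,0],
    [0,0,0],
    [0,0,0],
  ],
  jaw=[0.3,0.3,0.3,0.3],
)

```text
clock: 25.65
position: [0.5443, -0.3743, 0.0133]
ee_rot: [0.994, 0.112, 0.001, 0.001]
ft_force: [-1.1, 0.5, 6.8]
grip_width: 0.479
grasp_force: 30.8
```

```bash
python3 -c "
from h import *
go(.48,-.10,.135,12.9)
go(.4918,.1368,.135,12.9)"
```

```text
t 25.6 pos [ 0.5443 -0.3743  0.0133] turn [ 0.04 -0.02  0.  ] shift [ -0.06 -11.27  -4.87] rows 11.3
t 25.6 pos [ 0.5443 -0.3743  0.0133] turn [ 0.04 -0.02  0.  ] shift [  2.52 -20.4   -4.87] rows 20.4
```

Emit:
jog_arm(
  dr=[
    [0,0,0],
    [0,0,0],
    [0,0,0],
    [0,0,0],
    [0,0,0],
    [0,0,0],
    [0,0,0],
    [0,0,0],
    [0,0,0],
    [0,0,0],
  ],
  translation=[
    [0,0,-0.9],
    [0,0,-1],
    [0,0,-1],
    [0,0,-1],
    [0,0,-1],
    [0,-0.97,0],
    [0,-0.97,0],
    [0,-0.97,0],
    [0,-0.97,0],
    [0,-0.97,0],
  ],
  jaw=[0.3,0.3,0.3,0.3,0.3,0.3,0.3,0.3,0.3,0.3],
)

```text
clock: 26.65
position: [0.5159, -0.2546, 0.1342]
ee_rot: [0.994, 0.112, 0.0, 0.001]
ft_force: [0.1, 0.3, -2.7]
grip_width: 0.476
grasp_force: 30.8
```

Emit:
jog_arm(
  dr=[
    [0,0,0],
    [0,0,0],
    [0,0,0],
    [0,0,0],
    [0,0,0],
    [0,0,0],
    [0,0,0],
    [0,0,0],
    [0,0,0],
    [0,0,0],
  ],
  translation=[
    [0,-0.97,0],
    [0,-0.97,0],
    [0,-0.97,0],
    [0,-0.97,0],
    [0,-0.97,0],
    [0,-0.97,0],
    [0.25,-0.97,0],
    [0.25,-0.97,0],
    [0.25,-0.97,0],
    [0.25,-0.97,0],
  ],
  jaw=[0.3,0.3,0.3,0.3,0.3,0.3,0.3,0.3,0.3,0.3],
)

```text
clock: 27.65
position: [0.4863, -0.0126, 0.1341]
ee_rot: [0.994, 0.112, 0.0, 0.001]
ft_force: [0.0, -0.5, -1.5]
grip_width: 0.483
grasp_force: 30.8
```

Emit:
jog_arm(
  dr=[
    [0,0,0],
    [0,0,0],
    [0,0,0],
    [0,0,0],
    [0,0,0],
    [0,0,0],
    [0,0,0],
    [0,0,0],
    [0,0,0],
  ],
  translation=[
    [0.25,-0.97,0],
    [0.25,-0.97,0],
    [0.25,-0.97,0],
    [0.25,-0.97,0],
    [0.25,-0.97,0.4],
    [0.25,-0.97,0.7],
    [0,0,0.8],
    [0,0,0],
    [0,0,0],
  ],
  jaw=[0.3,0.3,0.3,0.3,0.3,0.3,0.3,0.3,0.3],
)

```text
clock: 28.55
position: [0.4905, 0.1362, 0.0864]
ee_rot: [0.994, 0.112, -0.0, 0.001]
ft_force: [-0.0, -0.6, -0.2]
grip_width: 0.479
grasp_force: 30.8
```

```bash
python3 -c "
from h import *
go(.4918,.1368,.0175,12.9)
print(manip.get_obs()['grip_width'])"
```

```text
t 28.6 pos [0.4905 0.1362 0.0864] turn [ 0.02  0.01 -0.  ] shift [ 0.06 -0.01  2.76] rows 2.8
0.4793284702787674
```

Emit:
jog_arm(
  dr=[
    [0,0,0],
    [0,0,0],
    [0,0,0],
    [0,0,0],
    [0,0,0],
    [0,0,0],
    [0,0,0],
    [0,0,0],
  ],
  translation=[
    [0.06,0,0.9],
    [0,0,0.9],
    [0,0,0.5],
    [0,0,0.3],
    [0,0,0.12],
    [0,0,0.04],
    [0,0,0],
    [0,0,0],
  ],
  jaw=[0.3,0.3,0.3,0.3,0.3,0.3,0.3,0.3],
)

```text
clock: 29.35
position: [0.4925, 0.137, 0.0177]
ee_rot: [0.994, 0.112, 0.001, 0.001]
ft_force: [0.2, 0.5, -0.8]
grip_width: 0.481
grasp_force: 30.8
```

Emit:
jog_arm(
  dr=[
    [0,0,0],
    [0,0,0],
    [0,0,0],
    [0,0,0],
    [0,0,0],
    [0,0,0],
    [0,0,0],
    [0,0,0],
    [0,0,0],
  ],
  translation=[
    [0,0,0],
    [0,0,0],
    [0,0,0],
    [0,0,-0.5],
    [0,0,-1],
    [0,0,-1],
    [0,0,-1],
    [0,0,-1],
    [0,0,0],
  ],
  jaw=[0.58,0.58,0.58,0.58,0.6,0.7,0.8,0.8,0.8],
)

```text
clock: 30.25
position: [0.4938, 0.1379, 0.1337]
ee_rot: [0.994, 0.113, 0.003, 0.001]
ft_force: [0.2, 0.1, 0.1]
grip_width: 0.804
grasp_force: 0.0
```

```bash
python3 -c "
from h import *
go(.5545,.3853,.13,12.9)"
```

```text
t 30.2 pos [0.4938 0.1379 0.1337] turn [ 0.02 -0.08  0.01] shift [ 4.58 -9.11  0.15] rows 9.1
```

Emit:
jog_arm(
  dr=[
    [0,-0.08,0],
    [0,0,0],
    [0,0,0],
    [0,0,0],
    [0,0,0],
    [0,0,0],
    [0,0,0],
    [0,0,0],
    [0,0,0],
    [0,0,0],
  ],
  translation=[
    [0.46,-0.91,0],
    [0.46,-0.91,0],
    [0.46,-0.91,0],
    [0.46,-0.91,0],
    [0.46,-0.91,0],
    [0.46,-0.91,0],
    [0.46,-0.91,0],
    [0.46,-0.91,0],
    [0.46,-0.91,0],
    [0.46,-0.91,0],
  ],
  jaw=[0.8,0.8,0.8,0.8,0.8,0.8,0.8,0.8,0.8,0.8],
)

```text
clock: 31.25
position: [0.5532, 0.3853, 0.1287]
ee_rot: [0.994, 0.112, -0.003, 0.001]
ft_force: [-0.4, 0.4, 0.3]
grip_width: 0.802
grasp_force: 0.0
```

Emit:
jog_arm(
  dr=[
    [0,0,0],
    [0,0,0],
  ],
  translation=[
    [0,0,0],
    [0,0,0],
  ],
  jaw=[0.8,0.8],
)

```text
clock: 31.45
position: [0.5527, 0.3847, 0.1284]
ee_rot: [0.994, 0.113, -0.003, 0.001]
ft_force: [0.4, 0.2, -0.0]
grip_width: 0.802
grasp_force: 0.0
```

```bash
python3 -c "
from h import *
go(.5545,.3853,.027,12.9)
print(manip.get_obs()['joint_pos'].round(2))"
```

```text
t 31.4 pos [0.5527 0.3847 0.1284] turn [0.02 0.09 0.02] shift [ 0.07 -0.01  4.06] rows 4.1
[-0.18  0.62 -0.72  1.4   0.41  1.28 -2.27]
```

Emit:
jog_arm(
  dr=[
    [0.02,0.09,0.02],
    [0,0,0],
    [0,0,0],
    [0,0,0],
    [0,0,0],
    [0,0,0],
    [0,0,0],
    [0,0,0],
    [0,0,0],
    [0,0,0],
  ],
  translation=[
    [0.07,0,0.9],
    [0,0,1],
    [0,0,1],
    [0,0,0.8],
    [0,0,0.35],
    [0,0,0],
    [0,0,0],
    [0,0,0],
    [0,0,0],
    [0,0,0],
  ],
  jaw=[0.8,0.8,0.8,0.8,0.8,0.8,0.3,0.3,0.3,0.3],
)

```text
clock: 32.45
position: [0.5556, 0.3853, 0.029]
ee_rot: [0.994, 0.112, 0.001, -0.001]
ft_force: [-1.0, -1.2, 7.0]
grip_width: 0.437
grasp_force: 29.9
```

Emit:
jog_arm(
  dr=[
    [0,0,0],
    [0,0,0],
    [0,0,0],
  ],
  translation=[
    [0,0,0],
    [0,0,0],
    [0,0,0],
  ],
  jaw=[0.3,0.3,0.3],
)

```text
clock: 32.75
position: [0.5556, 0.3854, 0.0291]
ee_rot: [0.994, 0.112, 0.001, -0.001]
ft_force: [-0.4, -1.6, 6.8]
grip_width: 0.432
grasp_force: 29.9
```

```bash
python3 -c "
from h import *
go(.5673,.1562,.09,12.9)"
```

```text
t 32.8 pos [0.5556 0.3854 0.0291] turn [-0.01 -0.04 -0.02] shift [-1.59  9.04 -2.44] rows 9.0
```

Emit:
jog_arm(
  dr=[
    [0,0,0],
    [0,0,0],
    [0,0,0],
    [0,0,0],
    [0,0,0],
    [0,0,0],
    [0,0,0],
    [0,0,0],
    [0,0,0],
    [0,0,0],
  ],
  translation=[
    [0,0,-0.7],
    [0,0,-0.9],
    [0,0,-0.84],
    [-0.16,0.9,0],
    [-0.16,0.9,0],
    [-0.16,0.9,0],
    [-0.16,0.9,0],
    [-0.16,0.9,0],
    [-0.16,0.9,0],
    [-0.16,0.9,0],
  ],
  jaw=[0.3,0.3,0.3,0.3,0.3,0.3,0.3,0.3,0.3,0.3],
)

```text
clock: 33.75
position: [0.5626, 0.2242, 0.0897]
ee_rot: [0.994, 0.112, 0.001, -0.0]
ft_force: [0.1, 0.8, -2.0]
grip_width: 0.434
grasp_force: 30.4
```

Emit:
jog_arm(
  dr=[
    [0,0,0],
    [0,0,0],
    [0,0,0],
    [0,0,0],
    [0,0,0],
    [0,0,0],
    [0,0,0],
    [0,0,0],
    [0,0,0],
  ],
  translation=[
    [-0.16,0.9,0],
    [-0.16,0.9,0],
    [-0.16,0.9,0],
    [0,0,0],
    [0,0,0.5],
    [0,0,0.5],
    [0,0,0.3],
    [0,0,0],
    [0,0,0],
  ],
  jaw=[0.3,0.3,0.3,0.3,0.3,0.3,0.3,0.3,0.3],
)

```text
clock: 34.65
position: [0.5655, 0.1571, 0.0556]
ee_rot: [0.994, 0.112, 0.0, -0.0]
ft_force: [0.1, 0.3, -0.5]
grip_width: 0.433
grasp_force: 30.4
```

```bash
python3 -c "
from h import *
go(.5673,.1562,.0333,12.9)"
```

```text
t 34.6 pos [0.5655 0.1571 0.0556] turn [-0.01 -0.   -0.  ] shift [0.06 0.05 0.89] rows 0.9
```

Emit:
jog_arm(
  dr=[
    [0,0,0],
    [0,0,0],
    [0,0,0],
    [0,0,0],
    [0,0,0],
    [0,0,0],
  ],
  translation=[
    [0.06,0.05,0.4],
    [0,0,0.3],
    [0,0,0.12],
    [0,0,0.06],
    [0,0,0],
    [0,0,0],
  ],
  jaw=[0.3,0.3,0.3,0.3,0.3,0.3],
)

```text
clock: 35.25
position: [0.5677, 0.1557, 0.0341]
ee_rot: [0.994, 0.112, 0.001, -0.0]
ft_force: [-0.0, -0.4, -1.2]
grip_width: 0.435
grasp_force: 30.4
```

Emit:
jog_arm(
  dr=[
    [0,0,0],
    [0,0,0],
    [0,0,0],
    [0,0,0],
    [0,0,0],
    [0,0,0],
    [0,0,0],
    [0,0,0],
    [0,0,0],
    [0,0,0],
  ],
  translation=[
    [0,0,0],
    [0,0,0],
    [0,0,0],
    [0,0,-0.5],
    [0,0,-1],
    [0,0,-1],
    [0,0,-1],
    [0,0,-1],
    [0,0,-1],
    [0,0,0],
  ],
  jaw=[0.58,0.58,0.58,0.58,0.58,0.58,0.58,0.58,0.58,0.58],
)

```text
clock: 36.25
position: [0.5691, 0.1566, 0.176]
ee_rot: [0.994, 0.112, 0.003, -0.0]
ft_force: [0.4, -0.7, -0.4]
grip_width: 0.578
grasp_force: 0.0
```

Emit:
jog_arm(
  dr=[
    [0,0,0],
    [0,0,0],
    [0,0,0],
    [0,0,0],
    [0,0,0],
    [0,0,0],
    [0,0,0],
    [0,0,0],
    [0,0,0],
    [0,0,0],
  ],
  translation=[
    [0,-0.98,0],
    [0,-0.98,0],
    [0,-0.98,0],
    [0,-0.98,0],
    [0,-0.98,0],
    [0,-0.98,0],
    [0,-0.98,0],
    [0,-0.98,0],
    [0,-0.5,0],
    [0,0,0],
  ],
  jaw=[0.58,0.58,0.58,0.58,0.58,0.58,0.58,0.58,0.58,0.58],
)

```text
clock: 37.25
position: [0.52, 0.3606, 0.1715]
ee_rot: [0.994, 0.113, 0.0, -0.001]
ft_force: [-0.7, 0.7, -0.1]
grip_width: 0.582
grasp_force: 0.0
```

```bash
python3 -c "
from h import *
import cv2
c=optics.camera('top')['color'][:,:,::-1];s=optics.camera('scene')['color'][:,:,::-1]
cv2.imwrite('pics/g9.png',cv2.vconcat([cv2.hconcat([cv2.resize(c[170:290,130:290],(400,300)),cv2.resize(s[150:270,250:410],(400,300))]),cv2.hconcat([cv2.resize(c[90:300,190:470],(400,300)),cv2.resize(s[90:300,110:390],(400,300))])]))"
```

```text
(no output)
```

View pics/g9.png

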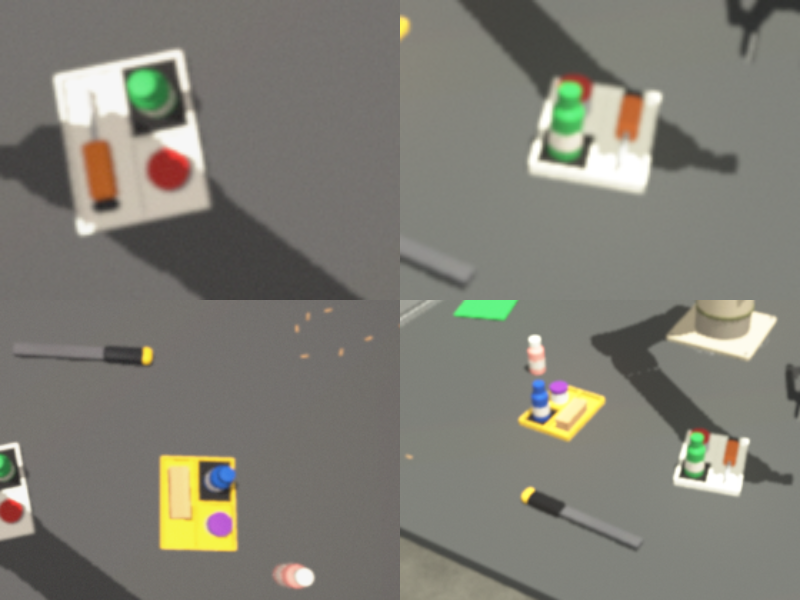

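In the white tray, green is upright on the black floor (155,95), the tin is lid up (168,170) and the screwdriver is in the trough (100,170). The yellow kit and the bystanders look undisturbed, and the gripper is clear.

```bash
python3 -c "
from workcell import manip
print(manip.hand_in())"
```

```text
the job is handed in; nothing more can be done
None
```

Both kits are made up in the order asked and the job is handed in at about 37 s of the 141 s allowed; the last pictures show each item in its pocket and the pink paint, rasp and glue jar undisturbed, but the hand-in returned no verdict.

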